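# Sort the bearing-press rings into their rows

### The arm

A 6-joint arm with a two-finger parallel gripper is mounted at the origin on the work surface. World frame = base frame: x ahead of the robot, y to its left, z up, the work surface at z = 0. Lengths are in m, angles in rad, forces in N, time in s.
With the tool pointing down it reaches from about 0.275 to 0.85 m from the base axis. Payload 19 kg.
Tool frame: the origin (TCP) lies on the centre line of the jaws, within the pads' length; the fingertips stand 11 mm ahead of it and the grasp point (between the pads) lies 8 mm behind it; z points along the fingers, y is the line along which they close (so a half turn about z gives the same grasp; the last joint's range is limited). The gripper opens to 85 mm and grips with 20 to 120 N. Pads are 22 mm wide; open, the fingers measure 114 mm over their backs; the gripper's body (76 mm by 85 mm) begins 54 mm behind the grasp point. The pads swing forward as they close: fully open they stand 13 mm farther back than shut.
Start: joints at [1.007, 0.15, 1.437, -0, 1.554, -0.134], TCP at [0.24, 0.523, 0.242] pointing down, gripper open.
Joint ranges: [-2.8, 2.8], [-0.68, 2.1], [0.12, 2.68], [-1.39, 4.53], [0.16, 2.79], [-2.81, 2.81]. Speed limits (rad/s): [1.89, 1.89, 2.22, 3.01, 3.01, 3.01].

### API

Orientations are given as a rotation vector (axis times angle).
In Python, from rig import read_state, get_image, camera_params, hand_in gives the robot as it stands.
- The arm moves only by the tool arm_command, never from a script. Its argument "rows" is a list of rows, each a list of 4 numbers: the shift along the tool's x, y, z in units of 0.25 m (1.0 is 0.25 m), then the turn about the tool's z in units of 60 degrees (1.0 is 60 degrees). In form: [[tx, ty, tz, yaw], ...]. A call has exactly 5 rows; each row shifts and turns the commanded pose from where the row before left it, along the tool's axes as they then stand; what a row does not reach is not made up. A row lasts 1/8 s, in which the tool goes at most 62.5 mm and 10.7 degrees, less where a joint would pass 70% of its speed; a pose out of reach is approached as far as the arm can. A call with a number of a shift or a turn outside -1 to 1 is refused whole. A call with a gripper value outside its range is refused whole. "claw" is the finger opening in mm, from 0 to 85.4, set as the call begins (left out, the last holds). The fingers move at their own pace and stop on an object; "force" is the grip in N (left out, the last holds). Time passes only in rows, so rows that do not move let the fingers close, or fill a call up. It gives the time, the measured TCP pose, the force, the opening and the grip force at its end, in the units of the state.
- read_state(): the state, without advancing time (a new reading comes with each control period).
- get_image(name): name is "scene" or "top"; returns (picture, depth): 480x640x3 uint8, blue, green, red; 480x640 float32, m along the optical axis (not along the pixel's ray), 0 where there is no reading.
- camera_params(name): a dict with "vfov" (degrees; the focal length in pixels is half the picture's height over the tangent of half this angle, whatever the lens; pixels are square), "cx", "cy" (the principal point, pixels), "R" (3x3) and "t" (3): a world point X has camera coordinates R X + t. Camera axes: x right, y down, z forward; pixel columns grow to the right and rows downward; lengths in m; the calibration is good to about 2 mm. A picture is of the moment at which its call begins. camera_params takes no time and is no camera call.
- hand_in(): hands the job in; it is judged then, once.
The state is a dict: "time_s": time; "joints": joint angles; "dq": joint speeds; "joint_efforts": joint torques, N m; "ee_pos": TCP position; "tcp_rot": TCP orientation; "force": force on the tool from outside, world axes, zero at the start; "ft_torque": the same for the moment, N m; "gripper_width": finger opening in m; "grasp_force": force on a finger pad.
Only numpy, scipy, OpenCV 4.12 (cv2) and the standard library are available. Lean on these libraries where they do the work, as an engineer would, in place of code of your own. Each camera call takes 0.05 s, during which the arm holds its last target. There are 200 camera calls.

### The job

Three loose aluminium press rings of different diameters lie on the bench. Slide each one into the lane of the plywood rack whose screwed-down pattern ring has the same diameter, all the way in until it rests against that pattern ring. Keep the rings flat on the bench all the while (slide them, do not lift or tip them), and leave the other things on the bench where they are.

Things in the scene. Friction and masses are not known exactly. Their poses are not given: they have to be found in the camera images.
- rack: Plywood rack fixed to the bench: three equal lanes side by side, no floor, walls 30 mm high, 6 mm thick. Origin: bench height, middle of the 208 mm lane length and of the middle lane. x runs along the lanes from the open mouths (x=-104 mm, robot side) to the back wall (inner face x=+104 mm); y across them. Lane centres y=+112, 0, -112 mm; lanes 106 mm wide inside.
- mouth0 (a point): Middle of the open mouth of the rack's left (+y) lane, at bench height; axes as the rack's.
- mouth1 (a point): Middle of the open mouth of the rack's middle lane, at bench height; axes as the rack's.
- mouth2 (a point): Middle of the open mouth of the rack's right (-y) lane, at bench height; axes as the rack's.
- ring_small: Loose aluminium press ring, the small one: outside diameter 72 mm, bore 50 mm, 24 mm high, lying flat on the bench. Origin at the centre of its underside, z along its axis.
- ring_medium: Loose aluminium press ring, the medium one: outside diameter 86 mm, bore 50 mm, 24 mm high, lying flat on the bench. Origin at the centre of its underside, z along its axis.
- ring_large: Loose aluminium press ring, the large one: outside diameter 100 mm, bore 50 mm, 24 mm high, lying flat on the bench. Origin at the centre of its underside, z along its axis.
- pattern_small: Fixed pattern ring, small: outside diameter 72 mm, 24 mm high, held down on the bench by a dark bar and screw (top 32 mm high) near the closed end of one lane, centred across the lane, its centre 50 mm past the rack origin along the rack's x. Which lane it is in varies. Origin at the centre of its underside; axes as the rack's.
- pattern_medium: Fixed pattern ring, medium: outside diameter 86 mm, 24 mm high, held down on the bench by a dark bar and screw (top 32 mm high) near the closed end of one lane, centred across the lane, its centre 50 mm past the rack origin along the rack's x. Which lane it is in varies. Origin at the centre of its underside; axes as the rack's.
- pattern_large: Fixed pattern ring, large: outside diameter 100 mm, 24 mm high, held down on the bench by a dark bar and screw (top 32 mm high) near the closed end of one lane, centred across the lane, its centre 50 mm past the rack origin along the rack's x. Which lane it is in varies. Origin at the centre of its underside; axes as the rack's.
- bearing: Loose small steel ball bearing lying flat, 46 mm across, 15 mm high, not part of the job. Origin: centre of underside.
- socket: Loose steel wrench socket standing upright, 30 mm across, 40 mm high. Origin: centre of underside.
- screwdriver: Loose screwdriver lying on the bench, about 200 mm long, along its x axis. Origin about its middle.
- grease: Grease jar, 60 mm across, 85 mm high, loose, upright. Origin: centre of underside.
- spares: Small cardboard box 100 x 70 x 50 mm, loose. Origin: centre of underside.
- wrench: Loose wrench lying on the bench along its x axis, about 180 mm long. Origin about its middle.
- oil: Oil bottle, 52 mm across, 140 mm high, loose, upright. Origin: centre of underside.
There are look-alikes about, which are no part of the job. What is shaped like the ring_small but blue is not meant.

How it is judged:
At the end, for the whole second after the job is handed in: Each loose ring lies flat and still on the bench in the lane of the pattern ring of its own diameter, on the mouth side of it, with no more than 8 mm gap between the two rims (x of ring_small in the frame of pattern_small below -0.04 m and horizontal distance between ring_small and pattern_small below 0.08 m and y of ring_small in the frame of pattern_small between -0.04 and 0.04 m and height (world z) of each of ring_small, ring_medium, ring_large below 0.005 m and angle between each of ring_small, ring_medium, ring_large's own z axis and vertical below 0.08 rad and linear speed of each of ring_small, ring_medium, ring_large below 0.02 m/s and x of ring_medium in the frame of pattern_medium below -0.04 m and horizontal distance between ring_medium and pattern_medium below 0.094 m and y of ring_medium in the frame of pattern_medium between -0.04 and 0.04 m and x of ring_large in the frame of pattern_large below -0.04 m and horizontal distance between ring_large and pattern_large below 0.108 m and y of ring_large in the frame of pattern_large between -0.04 and 0.04 m); the robot touches nothing.
It fails at once if the small ring is lifted or tipped off the bench (height (world z) of ring_small above 0.015 m or angle between ring_small's own z axis and vertical above 0.3 rad).
It fails at once if the medium ring is lifted or tipped off the bench (height (world z) of ring_medium above 0.015 m or angle between ring_medium's own z axis and vertical above 0.3 rad).
It fails at once if the large ring is lifted or tipped off the bench (height (world z) of ring_large above 0.015 m or angle between ring_large's own z axis and vertical above 0.3 rad).
It fails at once if another loose thing on the bench is displaced by more than 30 mm (distance of any of bearing, socket, screwdriver, grease, spares, wrench, oil from where it was at the start of the episode above 0.03 m).
It also fails if it takes over 67 s, if anything falls off the work surface, if the arm or the gripper's body presses on something with over 40 N, if the wrist force passes 120 N, or if a joint passes its speed limit or range.

## Working session

There is one attempt and no reset: what is moved stays moved. The work goes in short steps, Python scripts to look and compute and a tool call to move; the robot and the scene stay as the last step left them, time stands still between calls to the robot, and variables do not carry over. Pictures are saved under pics/ and viewed, at most 10 in all, crops included, and the job is handed in when it is done.

Besides the shell and the picture viewer there is one more tool, called after ">>>" by a JSON object that holds its "op" and its "data", one argument or row to a line. arm_command: Moves the arm, as the interface text tells. Shifts and turns lie within -1 to 1; 1 stands for 0.25 m of shift or 60 degrees of turn. Its arguments: {"type":"object","properties":{"rows":{"type":"array","items":{"type":"array","items":{"type":"number"}}},"claw":{"type":"number"},"force":{"type":"number"}},"required":["rows"]}

```bash
mkdir -p pics; ls; python3 - <<'E'
from rig import *
import cv2,numpy as np
for n in("top","scene"):
    p,d=get_image(n); cv2.imwrite(f"pics/{n}0.png",p); np.save(f"{n}_d.npy",d); c=camera_params(n); print(n,c)
s=read_state();print(s['time_s'],s['ee_pos'],s['tcp_rot'],s['gripper_width'])
E
```

```text
pics
top {'vfov': 46.35827179904489, 'cx': 310.57862025590947, 'cy': 240.8741313914567, 'R': array([[ 0.02325658, -0.99966925,  0.01097799],
       [-0.98588313, -0.02475436, -0.16559492],
       [ 0.1658119 , -0.00697185, -0.98613275]]), 't': array([-0.0022909 ,  0.55521532,  1.35526246])}
scene {'vfov': 51.17439874053383, 'cx': 319.2374065441366, 'cy': 237.85536698171973, 'R': array([[-0.08561993,  0.99630523,  0.00671713],
       [ 0.78962916,  0.07196697, -0.60934928],
       [-0.60758128, -0.0468684 , -0.79287347]]), 't': array([ 0.03569952, -0.41018634,  1.44933243])}
0.1 [0.23951254 0.52253598 0.24178589] [-6.69855356e-01 -3.06904345e+00  1.45065461e-03] 0.08551761228835383
```

View pics/top0.png

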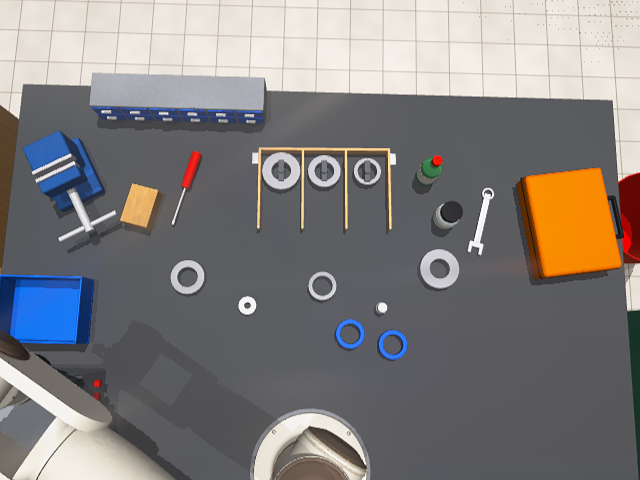

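View pics/scene0.png

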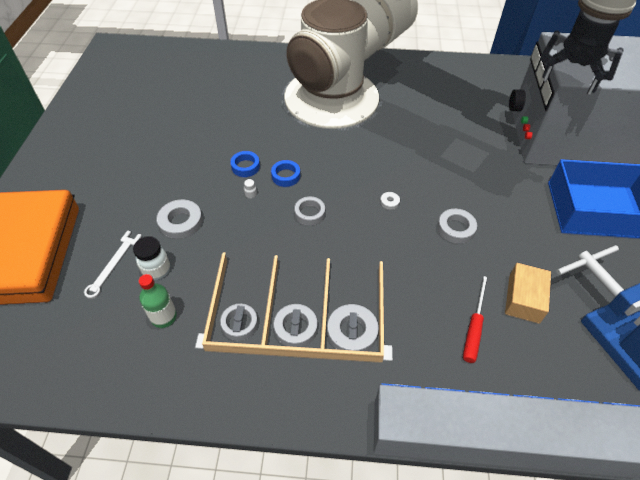

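The top view shows the loose rings at (187,277), (322,286) and (440,269). The pattern rings, left to right, are at (281,170) large, (324,170) medium and (367,171) small. Two blue look-alikes are at (350,334) and (392,345), and the small washer-like thing at (247,305) is the bearing. The scene view agrees. Next I measure the rings in both views.

```bash
cat > h.py <<'E'
import numpy as np,cv2
from rig import *
def cam(n):
    c=camera_params(n); f=240/np.tan(np.radians(c['vfov']/2)); return f,c['cx'],c['cy'],np.array(c['R']),np.array(c['t'])
def ray(n,uv):
    f,cx,cy,R,t=cam(n); uv=np.atleast_2d(uv).astype(float)
    d=np.c_[(uv[:,0]-cx)/f,(uv[:,1]-cy)/f,np.ones(len(uv))]@R; return -R.T@t,d
def plane(n,uv,z):
    o,d=ray(n,uv); return o+d*((z-o[2])/d[:,2])[:,None]
def proj(n,X):
    f,cx,cy,R,t=cam(n); c=R@np.asarray(X)+t; return f*c[:2]/c[2]+[cx,cy]
def tri(a,b):
    (o1,d1),(o2,d2)=ray("top",a),ray("scene",b); d1,d2=d1[0],d2[0]
    s=np.linalg.lstsq(np.c_[d1,-d2],o2-o1,rcond=None)[0]
    p,q=o1+s[0]*d1,o2+s[1]*d2; return (p+q)/2,np.linalg.norm(p-q)
def ring(n,img,uv,w=36):
    """outer top circle: gray mask blob around uv, rays to z=.024, min enclosing circle centre+diameter"""
    hsv=cv2.cvtColor(img,cv2.COLOR_BGR2HSV)
    m=((hsv[...,1]<60)&(hsv[...,2]>105)).astype(np.uint8)
    cs,_=cv2.findContours(m,cv2.RETR_EXTERNAL,cv2.CHAIN_APPROX_NONE)
    c=min((c for c in cs if cv2.contourArea(c)>80),key=lambda c:np.linalg.norm(c[:,0].mean(0)-uv))
    e=cv2.fitEllipse(c); P=plane(n,c[:,0],.024)[:,:2].astype(np.float32)
    (x,y),r=cv2.minEnclosingCircle(P); return np.array(e[0]),e[1],np.array([x,y]),2*r
E
python3 - <<'E'
from h import *
T=cv2.imread("pics/top0.png");S=cv2.imread("pics/scene0.png")
for k,a,b in[("L?",(187,277),(458,225)),("M?",(322,286),(310,210)),("R?",(440,269),(179,217)),("p0",(281,170),(353,327)),("p1",(324,170),(295,324)),("p2",(367,171),(239,320))]:
    A=ring("top",T,a);B=ring("scene",S,b); X,g=tri(A[0],B[0])
    print(k,A[0].round(1),B[0].round(1),"tri",X.round(4),round(g,4),"top",A[2].round(4),round(A[3],4),"scene",B[2].round(4),round(B[3],4))
def orange(n,I,lo,hi):
    h=cv2.cvtColor(I,cv2.COLOR_BGR2HSV); m=cv2.inRange(h,(8,60,120),(25,255,255))
    q=np.zeros_like(m); q[lo[1]:hi[1],lo[0]:hi[0]]=m[lo[1]:hi[1],lo[0]:hi[0]]; return q
# rack wall tops: per wall lower ends and top ends in top view
q=orange("top",T,(245,135),(400,240)); 
for x0 in(259,303,346,390):
    s=q[160:240,x0-8:x0+8]; ys,xs=np.nonzero(s); p=np.c_[xs+x0-8,ys+160]
    fr=[]
    for lo,hi in((185,190),(215,220)):
        k=(p[:,1]>=lo)&(p[:,1]<=hi); fr.append(p[k].mean(0))
    end=p[p[:,1]>=p[:,1].max()-1].mean(0)
    print("wall",plane("top",fr+[end],.03)[:,:2].round(4).tolist(),end)
w=cv2.resize(T[130:320,150:480],None,fx=2.4,fy=2.4); cv2.imwrite("pics/crop.png",w)
s=read_state(); R=cv2.Rodrigues(np.array(s['tcp_rot']))[0]; print(R.round(3))
E
```

```text
L? [187.  276.5] [457.4 224.5] tri [0.4616 0.3206 0.013 ] 0.0009 top [0.4607 0.3186] 0.0875 scene [0.4713 0.3151] 0.1041
M? [322.  285.2] [308.8 209.3] tri [ 0.4478 -0.0212  0.0137] 0.0012 top [ 0.4467 -0.0204] 0.0735 scene [ 0.4577 -0.02  ] 0.088
R? [439.4 268.2] [177.7 217.3] tri [ 0.4985 -0.319   0.0127] 0.0007 top [ 0.4975 -0.3157] 0.1018 scene [ 0.5092 -0.3141] 0.1173
p0 [280.8 170.2] [352.1 327.2] tri [0.7449 0.0928 0.0166] 0.0005 top [0.7429 0.0928] 0.1015 scene [0.7494 0.0915] 0.1089
p1 [324.  170.5] [294.6 324.1] tri [ 0.7475 -0.02    0.0153] 0.0005 top [ 0.745 -0.019] 0.0875 scene [ 0.752  -0.0186] 0.0948
p2 [367.  170.8] [237.7 320.6] tri [ 0.7498 -0.1326  0.015 ] 0.0005 top [ 0.7474 -0.1316] 0.0739 scene [ 0.7553 -0.128 ] 0.0847
wall [[0.6935, 0.1467], [0.6148, 0.1462], [0.5889, 0.1446]] [258.25 227.5 ]
wall [[0.6964, 0.0363], [0.6177, 0.0343], [0.5896, 0.0344]] [301.66666667 228.33333333]
wall [[0.6993, -0.0769], [0.6205, -0.0779], [0.5926, -0.0782]] [346.   228.25]
wall [[0.7023, -0.1876], [0.6234, -0.1902], [0.5952, -0.1893]] [389.66666667 228.33333333]
[[-0.909  0.417 -0.   ]
 [ 0.417  0.909 -0.001]
 [ 0.    -0.001 -1.   ]]
```

View pics/crop.png

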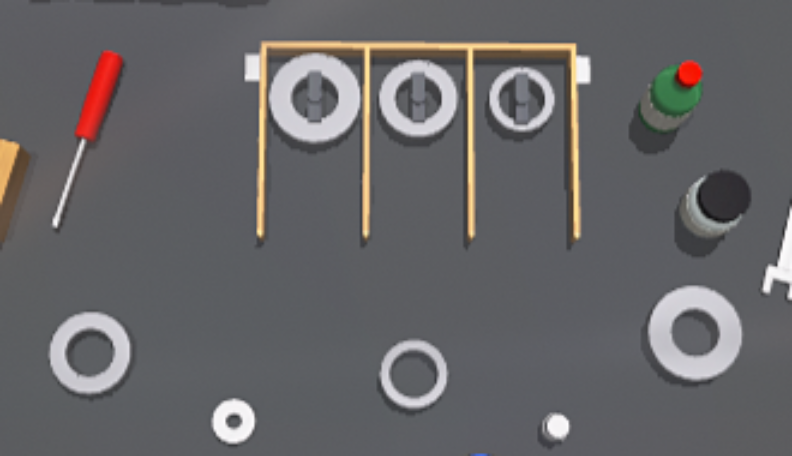

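Diameters measured from the top view are left ring 87.5 mm (medium), middle 73.5 mm (small, grey and not blue) and right 101.8 mm (large). The lanes from left to right hold 101.5, 87.5 and 73.9 mm, so large, medium and small. The enlarged crop confirms this. Next I check the heights and align the tool with the rack.

>>> {"op": "arm_command", "data": {
  "rows": [
    [0, 0, 0, -0.14],
    [0, 0, 0, -0.14],
    [0, 0, 0, -0.15],
    [0, 0, 0, 0],
    [0, 0, 0, 0]
  ],
  "claw": 0,
  "force": 20
}}

```text
time_s: 0.72
ee_pos: [0.2408, 0.5231, 0.2427]
tcp_rot: [-0.031, 3.139, 0.002]
force: [10.0, 2.8, 4.1]
gripper_width: 0.0002
grasp_force: 5.2
```

```bash
cat >> h.py <<'E'
def go(*ps):
    s=read_state(); R=cv2.Rodrigues(np.array(s['tcp_rot']))[0]; p=np.array(s['ee_pos'])
    print(round(s['time_s'],2),p.round(4),"w",round(s['gripper_width'],4),"F",np.round(s['force'],1),"yaw",round(np.degrees(np.arctan2(R[1,0],R[0,0])),2))
    for q in ps: print(q,"->",(R.T@(np.array(q)-p)/.25).round(3)); p=np.array(q)
E
python3 - <<'E'
from h import *
d=np.load("top_d.npy"); f,cx,cy,R,t=cam("top")
for uv,r in[((187,276.5),13.5),((322,285.2),11.8),((439.4,268.2),15)]:
    zs=[]
    for a in np.arange(0,6.28,.4):
        u,v=int(round(uv[0]+r*np.cos(a))),int(round(uv[1]+r*np.sin(a)))
        c=d[v,u]*np.array([(u-cx)/f,(v-cy)/f,1]); zs.append((R.T@(c-t))[2])
    print("depth z",np.median(zs).round(4))
# bore rims in both views, triangulated
for n0,a,b in[("med",(187,277),(457,224)),("small",(322,285),(309,209)),("large",(439,268),(178,217))]:
    out=[]
    for n,uv in(("top",a),("scene",b)):
        I=cv2.imread(f"pics/{n}0.png"); g=(I.max(2)<150).astype(np.uint8)
        k,l,st,ce=cv2.connectedComponentsWithStats(g[uv[1]-16:uv[1]+16,uv[0]-16:uv[0]+16],connectivity=4)
        j=l[16,16]; out.append(ce[j]+np.array(uv)-16)
    print(n0,out,tri(*out),plane("top",out[0],.024).round(4),plane("top",out[0],.012).round(4))
go((.2395,.30,.2),(.448,-.0207,.10),(.448,-.0207,.02))
E
```

```text
depth z 0.0234
depth z 0.0236
depth z 0.023
med [array([186.965625, 276.471875]), array([457.65964912, 222.57894737])] (array([0.46104312, 0.31964682, 0.01902338]), np.float64(0.0004066431088218841)) [[0.4606 0.3188 0.024 ]] [[0.4618 0.3213 0.012 ]]
small [array([321.97484277, 285.26415094]), array([309.34220532, 207.80988593])] (array([ 0.44721414, -0.02048877,  0.01845026]), np.float64(0.00019902911975529984)) [[ 0.4467 -0.0202  0.024 ]] [[ 0.4478 -0.0206  0.012 ]]
large [array([439.27361564, 268.10749186]), array([178.30604982, 215.53024911])] (array([ 0.49793057, -0.31696316,  0.01851114]), np.float64(0.00017100416797602986)) [[ 0.4973 -0.3157  0.024 ]] [[ 0.4988 -0.3186  0.012 ]]
0.72 [0.2408 0.5231 0.2427] w 0.0002 F [10.   2.8  4.1] yaw -178.86
(0.2395, 0.3, 0.2) -> [ 0.023 -0.892  0.169]
(0.448, -0.0207, 0.1) -> [-0.807 -1.3    0.4  ]
(0.448, -0.0207, 0.02) -> [ 0.001 -0.     0.32 ]
```

Depth gives ring tops at about 23.4 mm and the two-view bore rims agree within their bias, so the 24 mm height holds. The centres are small (.447,-.020), medium (.461,.319) and large (.4975,-.316).

>>> {"op": "arm_command", "data": {
  "rows": [
    [-0.078, -0.219, 0.057, 0],
    [-0.078, -0.219, 0.057, 0],
    [-0.078, -0.219, 0.057, 0],
    [-0.078, -0.219, 0.057, 0],
    [-0.078, -0.219, 0.057, 0]
  ]
}}

```text
time_s: 1.35
ee_pos: [0.3428, 0.2492, 0.1705]
tcp_rot: [-0.033, 3.141, -0.0]
force: [0.4, 0.1, -0.1]
gripper_width: 0.0001
grasp_force: 0.0
```

>>> {"op": "arm_command", "data": {
  "rows": [
    [-0.078, -0.219, 0.057, 0],
    [-0.078, -0.219, 0.057, 0],
    [-0.078, -0.219, 0.057, 0],
    [-0.078, -0.219, 0.057, 0],
    [-0.078, -0.219, 0.057, 0]
  ]
}}

```text
time_s: 1.98
ee_pos: [0.446, -0.0227, 0.0994]
tcp_rot: [-0.032, 3.141, -0.0]
force: [0.7, 0.5, -0.2]
gripper_width: -0.0001
grasp_force: 0.0
```

>>> {"op": "arm_command", "data": {
  "rows": [
    [0, 0, 0, 0],
    [0, 0, 0, 0],
    [0, 0, 0, 0],
    [0, 0, 0, 0],
    [0, 0, 0, 0]
  ]
}}

```text
time_s: 2.6
ee_pos: [0.4458, -0.0202, 0.1]
tcp_rot: [-0.034, 3.141, -0.0]
force: [-0.5, -0.1, 0.0]
gripper_width: 0.0002
grasp_force: 0.0
```

```bash
python3 -c "
from h import *
go((.447,-.0203,.10),(.447,-.0203,.02))"
```

```text
2.6 [ 0.4458 -0.0202  0.1   ] w 0.0002 F [-0.5 -0.1  0. ] yaw -178.76
(0.447, -0.0203, 0.1) -> [-0.005 -0.001  0.   ]
(0.447, -0.0203, 0.02) -> [0.   0.   0.32]
```

>>> {"op": "arm_command", "data": {
  "rows": [
    [-0.005, 0, 0.1, 0],
    [0, 0, 0.1, 0],
    [0, 0, 0.08, 0],
    [0, 0, 0.04, 0],
    [0, 0, 0, 0]
  ]
}}

```text
time_s: 3.22
ee_pos: [0.4469, -0.0206, 0.0196]
tcp_rot: [0.033, -3.141, -0.0]
force: [-0.2, -0.5, 1.1]
gripper_width: -0.0001
grasp_force: 0.0
```

>>> {"op": "arm_command", "data": {
  "rows": [
    [0, 0, 0, 0],
    [0, 0, 0, 0],
    [0, 0, 0, 0],
    [0, 0, 0, 0],
    [0, 0, 0, 0]
  ],
  "claw": 10
}}

```text
time_s: 3.85
ee_pos: [0.447, -0.0207, 0.0199]
tcp_rot: [-0.032, 3.141, -0.0]
force: [0.5, 0.2, -0.2]
gripper_width: 0.0103
grasp_force: 0.0
```

```bash
python3 -c "
from h import *
go((.53,-.136,.02),(.672,-.133,.02))
cv2.imwrite('pics/t1.png',get_image('top')[0])"
```

```text
3.85 [ 0.447  -0.0207  0.0199] w 0.0103 F [ 0.5  0.2 -0.2] yaw -178.83
(0.53, -0.136, 0.02) -> [-0.322 -0.468 -0.   ]
(0.672, -0.133, 0.02) -> [-0.568  0.     0.   ]
```

>>> {"op": "arm_command", "data": {
  "rows": [
    [-0.032, -0.04, 0, 0],
    [-0.064, -0.085, 0, 0],
    [-0.064, -0.1, 0, 0],
    [-0.064, -0.1, 0, 0],
    [-0.064, -0.085, 0, 0]
  ]
}}

```text
time_s: 4.53
ee_pos: [0.5219, -0.1234, 0.0196]
tcp_rot: [0.031, -3.141, 0.0]
force: [-0.6, 1.2, 0.3]
gripper_width: 0.0102
grasp_force: 0.5
```

>>> {"op": "arm_command", "data": {
  "rows": [
    [-0.032, -0.03, 0, 0],
    [0, -0.028, 0, 0],
    [-0.04, 0, 0, 0],
    [-0.06, 0, 0, 0],
    [-0.06, 0, 0, 0]
  ]
}}

```text
time_s: 5.15
ee_pos: [0.5706, -0.1348, 0.02]
tcp_rot: [-0.033, 3.141, -0.0]
force: [0.3, -0.5, -0.4]
gripper_width: 0.0101
grasp_force: 0.6
```

```bash
python3 -c "
from h import *
I=get_image('top')[0]
cv2.imwrite('pics/t2.png',cv2.resize(I[130:320,150:480],None,fx=2.4,fy=2.4))
go((.665,-.1332,.02))"
```

```text
5.2 [ 0.5721 -0.1349  0.02  ] w 0.0097 F [-1.8  0.8 -0.1] yaw -178.79
(0.665, -0.1332, 0.02) -> [-0.372 -0.001  0.001]
```

View pics/t2.png

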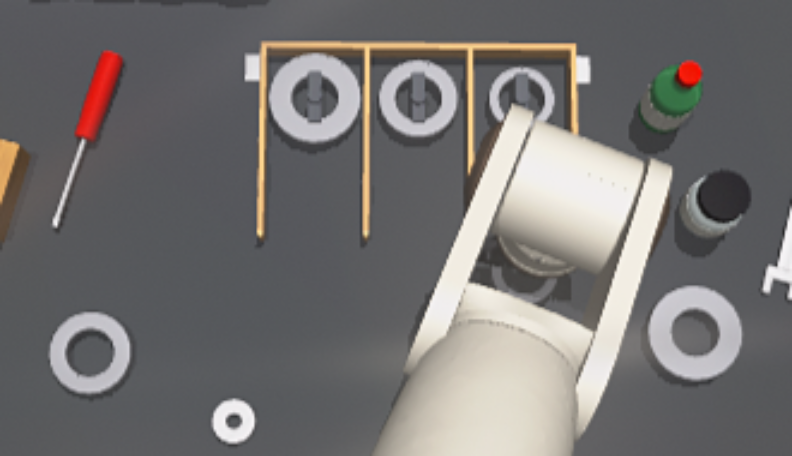

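The small ring shows under the wrist at about (522,285) in the crop, lined up with the right lane. I continue.

>>> {"op": "arm_command", "data": {
  "rows": [
    [-0.06, 0, 0, 0],
    [-0.06, 0, 0, 0],
    [-0.06, 0, 0, 0],
    [-0.06, 0, 0, 0],
    [-0.06, 0, 0, 0]
  ]
}}

```text
time_s: 5.82
ee_pos: [0.6454, -0.1336, 0.0197]
tcp_rot: [0.032, -3.141, 0.0]
force: [-1.4, -0.3, 1.3]
gripper_width: 0.0094
grasp_force: 1.0
```

>>> {"op": "arm_command", "data": {
  "rows": [
    [-0.05, 0, 0, 0],
    [-0.02, 0, 0, 0],
    [-0.01, 0, 0, 0],
    [-0.01, 0, 0, 0],
    [-0.01, 0, 0, 0]
  ]
}}

```text
time_s: 6.45
ee_pos: [0.6693, -0.1332, 0.0198]
tcp_rot: [0.032, -3.141, 0.0]
force: [-0.8, 0.1, -1.4]
gripper_width: 0.0098
grasp_force: 0.6
```

>>> {"op": "arm_command", "data": {
  "rows": [
    [-0.008, 0, 0, 0],
    [-0.008, 0, 0, 0],
    [-0.008, 0, 0, 0],
    [0, 0, 0, 0],
    [0, 0, 0, 0]
  ]
}}

```text
time_s: 7.08
ee_pos: [0.6754, -0.1331, 0.0199]
tcp_rot: [-0.032, 3.141, -0.0]
force: [0.3, -0.3, -0.8]
gripper_width: 0.01
grasp_force: 0.1
```

>>> {"op": "arm_command", "data": {
  "rows": [
    [-0.008, 0, 0, 0],
    [-0.008, 0, 0, 0],
    [-0.004, 0, 0, 0],
    [0, 0, 0, 0],
    [0, 0, 0, 0]
  ]
}}

```text
time_s: 7.7
ee_pos: [0.6804, -0.133, 0.0198]
tcp_rot: [-0.032, 3.141, -0.0]
force: [0.4, 0.1, -0.2]
gripper_width: 0.0102
grasp_force: 0.2
```

>>> {"op": "arm_command", "data": {
  "rows": [
    [-0.006, 0, 0, 0],
    [-0.006, 0, 0, 0],
    [0, 0, 0, 0],
    [0, 0, 0, 0],
    [0, 0, 0, 0]
  ]
}}

```text
time_s: 8.32
ee_pos: [0.6834, -0.1329, 0.0198]
tcp_rot: [-0.032, 3.141, -0.0]
force: [0.1, 0.4, -1.4]
gripper_width: 0.01
grasp_force: 0.1
```

>>> {"op": "arm_command", "data": {
  "rows": [
    [-0.006, 0, 0, 0],
    [-0.006, 0, 0, 0],
    [0, 0, 0, 0],
    [0, 0, 0, 0],
    [0, 0, 0, 0]
  ]
}}

```text
time_s: 8.95
ee_pos: [0.6864, -0.1328, 0.0198]
tcp_rot: [0.032, -3.141, 0.0]
force: [0.4, -0.6, -0.5]
gripper_width: 0.0098
grasp_force: 0.1
```

>>> {"op": "arm_command", "data": {
  "rows": [
    [-0.006, 0, 0, 0],
    [-0.004, 0, 0, 0],
    [0, 0, 0, 0],
    [0, 0, 0, 0],
    [0, 0, 0, 0]
  ]
}}

```text
time_s: 9.57
ee_pos: [0.6884, -0.1327, 0.0197]
tcp_rot: [0.032, -3.14, -0.0]
force: [-5.5, -0.6, 2.5]
gripper_width: 0.01
grasp_force: 3.0
```

Contact shows at x=.688 (5.5 N back). I back the fingers to the middle of the bore, close them and lift.

>>> {"op": "arm_command", "data": {
  "rows": [
    [0.02, 0, 0, 0],
    [0.016, 0, 0, 0],
    [0, 0, 0, 0],
    [0, 0, 0, 0],
    [0, 0, -0.1, 0]
  ],
  "claw": 0
}}

```text
time_s: 10.2
ee_pos: [0.679, -0.1327, 0.0432]
tcp_rot: [0.032, -3.138, -0.002]
force: [-0.1, 0.3, 1.5]
gripper_width: 0.0002
grasp_force: 0.0
```

>>> {"op": "arm_command", "data": {
  "rows": [
    [0, 0, -0.15, 0],
    [0, 0, -0.15, 0],
    [0, 0, 0, 0],
    [0, 0, 0, 0],
    [0, 0, 0, 0]
  ]
}}

```text
time_s: 10.82
ee_pos: [0.6795, -0.1328, 0.1185]
tcp_rot: [0.032, -3.14, -0.001]
force: [-0.5, -0.5, -0.8]
gripper_width: -0.0001
grasp_force: 0.0
```

```bash
python3 -c "
from h import *
go((.4608,.3190,.12),(.4608,.3190,.02))"
```

```text
10.82 [ 0.6795 -0.1328  0.1185] w -0.0001 F [-0.5 -0.5 -0.8] yaw -178.83
(0.4608, 0.319, 0.12) -> [ 0.837  1.825 -0.004]
(0.4608, 0.319, 0.02) -> [-0.001 -0.     0.4  ]
```

>>> {"op": "arm_command", "data": {
  "rows": [
    [0.085, 0.18, 0, 0],
    [0.085, 0.18, 0, 0],
    [0.085, 0.18, 0, 0],
    [0.085, 0.18, 0, 0],
    [0.085, 0.18, 0, 0]
  ]
}}

```text
time_s: 11.45
ee_pos: [0.5679, 0.0911, 0.119]
tcp_rot: [0.032, -3.14, 0.0]
force: [0.6, 1.2, -0.1]
gripper_width: 0.0001
grasp_force: 0.0
```

>>> {"op": "arm_command", "data": {
  "rows": [
    [0.085, 0.18, 0, 0],
    [0.085, 0.18, 0, 0],
    [0.085, 0.18, 0, 0],
    [0.085, 0.18, 0, 0],
    [0.072, 0.205, 0, 0]
  ]
}}

```text
time_s: 12.08
ee_pos: [0.4602, 0.32, 0.1192]
tcp_rot: [0.032, -3.141, 0.001]
force: [1.1, 0.1, -0.2]
gripper_width: -0.0
grasp_force: 0.0
```

>>> {"op": "arm_command", "data": {
  "rows": [
    [0, 0, 0, 0],
    [0, 0, 0, 0],
    [0, 0, 0, 0],
    [0, 0, 0.1, 0],
    [0, 0, 0, 0]
  ]
}}

```text
time_s: 12.7
ee_pos: [0.4609, 0.3177, 0.0934]
tcp_rot: [0.03, -3.139, 0.002]
force: [0.5, 0.3, 0.8]
gripper_width: 0.0001
grasp_force: 0.0
```

```bash
python3 -c "
from h import *
go((.4608,.3190,.02))
I=get_image('top')[0]
A=ring('top',I,(367,210));print(A)
B=ring('scene',get_image('scene')[0],(246,275));print(B)
cv2.imwrite('pics/t3.png',cv2.resize(I[130:320,150:480],None,fx=2.4,fy=2.4))"
```

```text
12.7 [0.4609 0.3177 0.0934] w 0.0001 F [0.5 0.3 0.8] yaw -178.9
(0.4608, 0.319, 0.02) -> [-0.     0.006  0.293]
(array([367.42889404, 184.15979004]), (27.051286697387695, 58.77006912231445), array([ 0.71149784, -0.13294978]), 0.14305585622787476)
(array([240.0953064 , 306.02105713]), (35.52359390258789, 72.24716186523438), array([ 0.72030348, -0.13019888]), 0.15472690761089325)
```

View pics/t3.png

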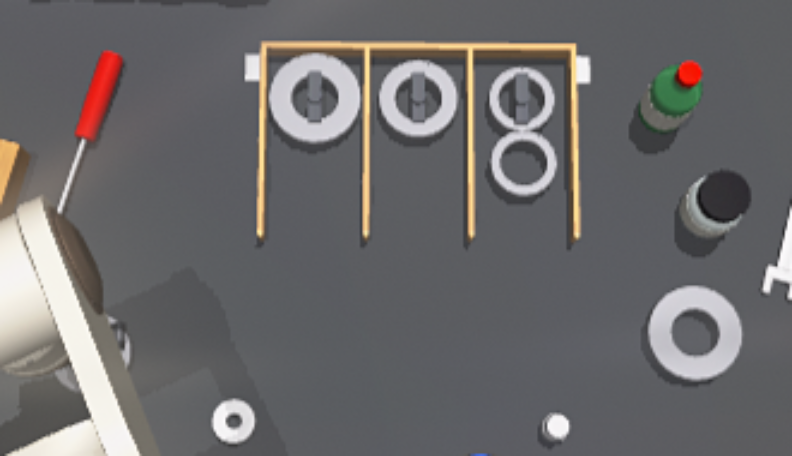

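The small ring sits at (523,163) in the crop, touching its pattern at (521,98); the blob spans 143 mm, which is 72+72 mm. Now the medium ring.

>>> {"op": "arm_command", "data": {
  "rows": [
    [0, 0.006, 0.1, 0],
    [0, 0, 0.1, 0],
    [0, 0, 0.063, 0],
    [0, 0, 0.03, 0],
    [0, 0, 0, 0]
  ]
}}

```text
time_s: 13.42
ee_pos: [0.4615, 0.3204, 0.0218]
tcp_rot: [-0.032, 3.141, -0.0]
force: [0.3, -1.5, 0.3]
gripper_width: 0.0
grasp_force: 0.0
```

>>> {"op": "arm_command", "data": {
  "rows": [
    [0, 0, 0, 0],
    [0, 0, 0, 0],
    [0, 0, 0, 0],
    [0, 0, 0, 0],
    [0, 0, 0, 0]
  ],
  "claw": 16
}}

```text
time_s: 14.05
ee_pos: [0.4613, 0.3204, 0.0216]
tcp_rot: [0.032, -3.141, 0.0]
force: [0.2, 0.0, -0.1]
gripper_width: 0.0161
grasp_force: 0.0
```

```bash
python3 -c "
from h import *
go((.53,-.024,.02),(.66,-.0207,.02))"
```

```text
14.05 [0.4613 0.3204 0.0216] w 0.0161 F [ 0.2  0.  -0.1] yaw -178.83
(0.53, -0.024, 0.02) -> [-0.247 -1.383  0.006]
(0.66, -0.0207, 0.02) -> [-0.52   0.003 -0.   ]
```

>>> {"op": "arm_command", "data": {
  "rows": [
    [-0.01, -0.04, 0, 0],
    [-0.02, -0.09, 0, 0],
    [-0.02, -0.11, 0, 0],
    [-0.02, -0.12, 0, 0],
    [-0.02, -0.12, 0, 0]
  ]
}}

```text
time_s: 14.68
ee_pos: [0.4863, 0.1995, 0.0216]
tcp_rot: [-0.032, 3.141, 0.0]
force: [-0.1, 1.1, 0.4]
gripper_width: 0.0154
grasp_force: 0.7
```

>>> {"op": "arm_command", "data": {
  "rows": [
    [-0.02, -0.12, 0, 0],
    [-0.02, -0.12, 0, 0],
    [-0.02, -0.12, 0, 0],
    [-0.02, -0.12, 0, 0],
    [-0.02, -0.12, 0, 0]
  ]
}}

```text
time_s: 15.3
ee_pos: [0.5142, 0.05, 0.0216]
tcp_rot: [0.032, -3.141, -0.0]
force: [-0.1, 1.2, -0.4]
gripper_width: 0.0161
grasp_force: 0.7
```

>>> {"op": "arm_command", "data": {
  "rows": [
    [-0.02, -0.12, 0, 0],
    [-0.02, -0.1, 0, 0],
    [-0.017, -0.06, 0, 0],
    [0, -0.028, 0, 0],
    [0, 0, 0, 0]
  ]
}}

```text
time_s: 15.92
ee_pos: [0.53, -0.0253, 0.0215]
tcp_rot: [0.032, -3.141, 0.0]
force: [1.2, -0.5, 0.1]
gripper_width: 0.0158
grasp_force: 0.0
```

```bash
python3 -c "
from h import *
go((.53,-.024,.02),(.66,-.0207,.02))"
```

```text
15.93 [ 0.53   -0.0253  0.0215] w 0.0158 F [ 1.2 -0.5  0.1] yaw -178.84
(0.53, -0.024, 0.02) -> [-0.     0.005  0.006]
(0.66, -0.0207, 0.02) -> [-0.52   0.003 -0.   ]
```

Now into the lane.

>>> {"op": "arm_command", "data": {
  "rows": [
    [-0.04, 0.005, 0, 0],
    [-0.06, 0, 0, 0],
    [-0.06, 0, 0, 0],
    [-0.06, 0, 0, 0],
    [-0.06, 0, 0, 0]
  ]
}}

```text
time_s: 16.55
ee_pos: [0.6012, -0.0225, 0.0214]
tcp_rot: [0.032, -3.141, 0.0]
force: [-2.8, 0.5, 1.0]
gripper_width: 0.0161
grasp_force: 1.2
```

>>> {"op": "arm_command", "data": {
  "rows": [
    [-0.06, 0, 0, 0],
    [-0.06, 0, 0, 0],
    [-0.05, 0, 0, 0],
    [-0.03, 0, 0, 0],
    [-0.015, 0, 0, 0]
  ]
}}

```text
time_s: 17.18
ee_pos: [0.6541, -0.0215, 0.0214]
tcp_rot: [0.032, -3.141, 0.0]
force: [-2.3, -0.1, 1.2]
gripper_width: 0.0163
grasp_force: 1.3
```

>>> {"op": "arm_command", "data": {
  "rows": [
    [-0.01, 0, 0, 0],
    [-0.01, 0, 0, 0],
    [0, 0, 0, 0],
    [0, 0, 0, 0],
    [0, 0, 0, 0]
  ]
}}

```text
time_s: 17.8
ee_pos: [0.6588, -0.0214, 0.0216]
tcp_rot: [-0.032, 3.141, -0.0]
force: [0.5, -0.4, -0.4]
gripper_width: 0.0157
grasp_force: 0.5
```

>>> {"op": "arm_command", "data": {
  "rows": [
    [-0.008, 0, 0, 0],
    [-0.008, 0, 0, 0],
    [-0.004, 0, 0, 0],
    [0, 0, 0, 0],
    [0, 0, 0, 0]
  ]
}}

```text
time_s: 18.42
ee_pos: [0.6639, -0.0213, 0.0215]
tcp_rot: [-0.032, 3.141, -0.0]
force: [-0.1, -0.4, -0.4]
gripper_width: 0.0159
grasp_force: 0.7
```

>>> {"op": "arm_command", "data": {
  "rows": [
    [-0.006, 0, 0, 0],
    [-0.006, 0, 0, 0],
    [0, 0, 0, 0],
    [0, 0, 0, 0],
    [0, 0, 0, 0]
  ]
}}

```text
time_s: 19.05
ee_pos: [0.6668, -0.0212, 0.0215]
tcp_rot: [0.032, -3.141, 0.0]
force: [-2.3, -0.2, 0.9]
gripper_width: 0.0162
grasp_force: 1.1
```

>>> {"op": "arm_command", "data": {
  "rows": [
    [-0.006, 0, 0, 0],
    [-0.004, 0, 0, 0],
    [0, 0, 0, 0],
    [0, 0, 0, 0],
    [0, 0, 0, 0]
  ]
}}

```text
time_s: 19.68
ee_pos: [0.6682, -0.0211, 0.0213]
tcp_rot: [0.032, -3.139, -0.0]
force: [-12.1, 0.1, 5.1]
gripper_width: 0.0161
grasp_force: 6.9
```

Contact at x=.668 (12 N). I back off and go to the large ring.

>>> {"op": "arm_command", "data": {
  "rows": [
    [0.016, 0, 0, 0],
    [0.016, 0, 0, 0],
    [0, 0, 0, 0],
    [0, 0, 0, 0],
    [0, 0, -0.1, 0]
  ],
  "claw": 0
}}

```text
time_s: 20.3
ee_pos: [0.6604, -0.0212, 0.0451]
tcp_rot: [0.032, -3.138, -0.001]
force: [-0.2, -0.2, -0.1]
gripper_width: -0.0001
grasp_force: 0.0
```

>>> {"op": "arm_command", "data": {
  "rows": [
    [0, 0, -0.15, 0],
    [0, 0, -0.15, 0],
    [0, 0, 0, 0],
    [0, 0, 0, 0],
    [0, 0, 0, 0]
  ]
}}

```text
time_s: 20.92
ee_pos: [0.6609, -0.0212, 0.1203]
tcp_rot: [0.032, -3.14, -0.0]
force: [0.6, -0.6, 0.1]
gripper_width: -0.0001
grasp_force: 0.0
```

```bash
python3 -c "
from h import *
go((.4977,-.3165,.12),(.4977,-.3165,.021))"
```

```text
20.93 [ 0.6609 -0.0212  0.1203] w -0.0001 F [ 0.6 -0.6  0.1] yaw -178.83
(0.4977, -0.3165, 0.12) -> [ 0.677 -1.167  0.002]
(0.4977, -0.3165, 0.021) -> [-0.001 -0.     0.396]
```

>>> {"op": "arm_command", "data": {
  "rows": [
    [0.085, -0.146, 0, 0],
    [0.085, -0.146, 0, 0],
    [0.085, -0.146, 0, 0],
    [0.085, -0.146, 0, 0],
    [0.085, -0.146, 0, 0]
  ]
}}

```text
time_s: 21.55
ee_pos: [0.5578, -0.2069, 0.1208]
tcp_rot: [0.032, -3.14, -0.001]
force: [0.8, -0.2, -0.6]
gripper_width: 0.0001
grasp_force: 0.0
```

>>> {"op": "arm_command", "data": {
  "rows": [
    [0.085, -0.146, 0, 0],
    [0.085, -0.146, 0, 0],
    [0.082, -0.145, 0, 0],
    [0, 0, 0, 0],
    [0, 0, 0, 0]
  ]
}}

```text
time_s: 22.18
ee_pos: [0.498, -0.3162, 0.121]
tcp_rot: [0.032, -3.141, -0.001]
force: [-0.8, 0.4, -0.2]
gripper_width: -0.0001
grasp_force: 0.0
```

```bash
python3 -c "
from h import *
go((.4977,-.3165,.021))
I=get_image('top')[0]
print(ring('top',I,(324,190)))
cv2.imwrite('pics/t4.png',cv2.resize(I[130:320,150:480],None,fx=2.4,fy=2.4))"
```

```text
22.18 [ 0.498  -0.3162  0.121 ] w -0.0001 F [-0.8  0.4 -0.2] yaw -178.85
(0.4977, -0.3165, 0.021) -> [ 0.001 -0.002  0.4  ]
(array([324.23098755, 186.7931366 ]), (32.887840270996094, 70.42350006103516), array([ 0.70193148, -0.02102912]), 0.17132540047168732)
```

View pics/t4.png

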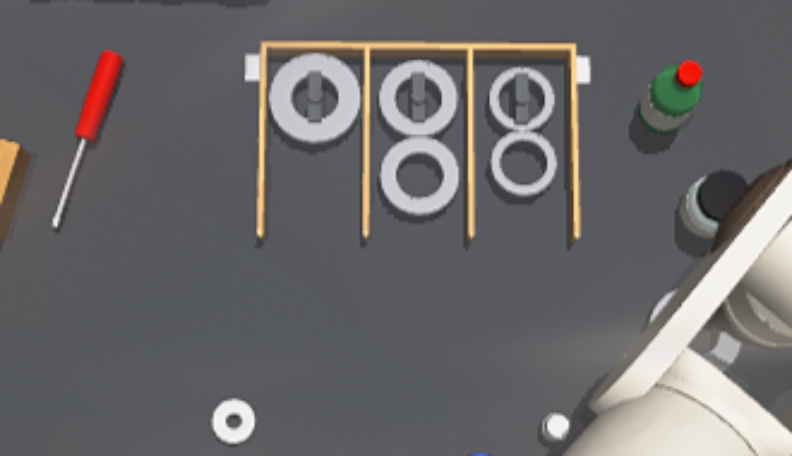

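The medium ring is in at (419,176) in the crop, touching its pattern; the blob span of 171 mm matches 86+86 mm. Now the large ring.

>>> {"op": "arm_command", "data": {
  "rows": [
    [0, 0, 0.12, 0],
    [0, 0, 0.12, 0],
    [0, 0, 0.1, 0],
    [0, 0, 0.06, 0],
    [0, 0, 0, 0]
  ]
}}

```text
time_s: 22.85
ee_pos: [0.4981, -0.3157, 0.0208]
tcp_rot: [0.033, -3.14, -0.001]
force: [0.2, -0.3, 0.5]
gripper_width: 0.0001
grasp_force: 0.0
```

>>> {"op": "arm_command", "data": {
  "rows": [
    [0, 0, 0, 0],
    [0, 0, 0, 0],
    [0, 0, 0, 0],
    [0, 0, 0, 0],
    [0, 0, 0, 0]
  ],
  "claw": 18
}}

```text
time_s: 23.48
ee_pos: [0.4981, -0.3165, 0.0217]
tcp_rot: [-0.032, 3.141, -0.0]
force: [0.7, 0.0, 0.1]
gripper_width: 0.018
grasp_force: 0.1
```

```bash
python3 -c "
from h import *
go((.525,.0885,.021),(.645,.0908,.021))"
```

```text
23.48 [ 0.4981 -0.3165  0.0217] w 0.018 F [0.7 0.  0.1] yaw -178.83
(0.525, 0.0885, 0.021) -> [-0.141  1.618  0.002]
(0.645, 0.0908, 0.021) -> [-0.48  -0.001  0.   ]
```

>>> {"op": "arm_command", "data": {
  "rows": [
    [-0.01, 0.04, 0, 0],
    [-0.01, 0.09, 0, 0],
    [-0.01, 0.12, 0, 0],
    [-0.01, 0.13, 0, 0],
    [-0.01, 0.13, 0, 0]
  ]
}}

```text
time_s: 24.1
ee_pos: [0.5079, -0.1868, 0.0216]
tcp_rot: [-0.033, 3.141, -0.0]
force: [0.8, -1.1, -0.7]
gripper_width: 0.018
grasp_force: 1.1
```

>>> {"op": "arm_command", "data": {
  "rows": [
    [-0.01, 0.13, 0, 0],
    [-0.01, 0.13, 0, 0],
    [-0.01, 0.13, 0, 0],
    [-0.01, 0.13, 0, 0],
    [-0.01, 0.13, 0, 0]
  ]
}}

```text
time_s: 24.72
ee_pos: [0.5167, -0.0241, 0.0216]
tcp_rot: [0.033, -3.141, 0.0]
force: [0.6, -2.4, 0.2]
gripper_width: 0.0178
grasp_force: 1.1
```

>>> {"op": "arm_command", "data": {
  "rows": [
    [-0.01, 0.13, 0, 0],
    [-0.01, 0.12, 0, 0],
    [-0.01, 0.09, 0, 0],
    [-0.011, 0.07, 0, 0],
    [0, 0.048, 0, 0]
  ]
}}

```text
time_s: 25.35
ee_pos: [0.5249, 0.0897, 0.0215]
tcp_rot: [0.033, -3.141, 0.0]
force: [0.7, -2.7, 0.8]
gripper_width: 0.0177
grasp_force: 1.2
```

>>> {"op": "arm_command", "data": {
  "rows": [
    [0, 0.01, 0, 0],
    [0, 0.01, 0, 0],
    [0, 0, 0, 0],
    [0, 0, 0, 0],
    [0, 0, 0, 0]
  ]
}}

```text
time_s: 25.98
ee_pos: [0.5249, 0.0935, 0.0215]
tcp_rot: [0.032, -3.141, 0.0]
force: [-0.7, -0.5, -0.2]
gripper_width: 0.0181
grasp_force: 0.3
```

```bash
python3 -c "
from h import *
go((.645,.0908,.021))
I=get_image('top')[0]
J=get_image('scene')[0]; p=proj('scene',(.525,.085,.024)).astype(int); print(p)
a=cv2.resize(I[150:320,200:420],(520,400)); b=cv2.resize(J[p[1]-90:p[1]+110,p[0]-140:p[0]+140],(560//2*1,200)); 
c=cv2.resize(J[p[1]-90:p[1]+110,p[0]-140:p[0]+0],(280,400))
cv2.imwrite('pics/t5.png',np.hstack([a,c]))"
```

```text
25.98 [0.5249 0.0935 0.0215] w 0.0181 F [-0.7 -0.5 -0.2] yaw -178.85
(0.645, 0.0908, 0.021) -> [-0.48  -0.02   0.002]
[353 235]
```

View pics/t5.png

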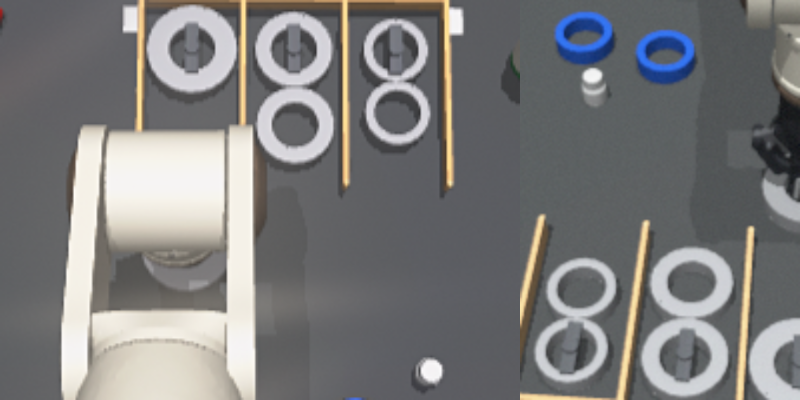

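The large ring is under the wrist, just short of the left mouth. The scene view shows its rim, so I measure its side extents there.

```bash
python3 -c "
from h import *
J=get_image('scene')[0]; h=cv2.cvtColor(J,cv2.COLOR_BGR2HSV)
m=((h[...,1]<60)&(h[...,2]>105)).astype(np.uint8)
n,l,st,ce=cv2.connectedComponentsWithStats(m)
p=proj('scene',(.525+.03,.085,.02)).astype(int)
for j in range(1,n):
    if st[j,4]>60 and np.linalg.norm(ce[j]-p)<40:
        print(st[j],ce[j])
        ys,xs=np.nonzero(l==j); P=np.c_[xs,ys]
        # lower silhouette edge = bottom rim (z=0), points facing camera
        E=np.array([(x,ys[xs==x].max()) for x in np.unique(xs)])
        Q=plane('scene',E+[0,.5],0.0)[:,:2]
        k=Q[:,0]>Q[:,0].max()-.03; q=Q[k]
        from scipy.optimize import least_squares
        r=least_squares(lambda c:np.hypot(*(q-c).T)-.05,[.52,.09],loss='soft_l1',f_scale=.001); print('centre',r.x,np.abs(r.fun).mean(),len(q))
"
```

```text
[334 230  45  32 719] [355.18358832 246.43671766]
centre [0.52215091 0.08424914] 0.0029553509688494996 34
```

>>> {"op": "arm_command", "data": {
  "rows": [
    [-0.02, -0.014, 0, 0],
    [-0.03, 0, 0, 0],
    [-0.03, 0, 0, 0],
    [-0.03, 0, 0, 0],
    [-0.03, 0, 0, 0]
  ]
}}

```text
time_s: 26.75
ee_pos: [0.5605, 0.0909, 0.0215]
tcp_rot: [0.032, -3.141, 0.0]
force: [-2.0, -0.2, 0.5]
gripper_width: 0.0178
grasp_force: 1.4
```

>>> {"op": "arm_command", "data": {
  "rows": [
    [-0.03, 0, 0, 0],
    [-0.03, 0, 0, 0],
    [-0.03, 0, 0, 0],
    [-0.03, 0, 0, 0],
    [-0.03, 0, 0, 0]
  ]
}}

```text
time_s: 27.38
ee_pos: [0.598, 0.0917, 0.0215]
tcp_rot: [0.032, -3.141, 0.0]
force: [-2.2, -0.5, 0.0]
gripper_width: 0.0179
grasp_force: 1.3
```

```bash
python3 -c "
from h import *
go((.645,.0908,.021))"
```

```text
27.38 [0.598  0.0917 0.0215] w 0.0179 F [-2.2 -0.5  0. ] yaw -178.82
(0.645, 0.0908, 0.021) -> [-0.188 -0.007  0.002]
```

>>> {"op": "arm_command", "data": {
  "rows": [
    [-0.03, -0.005, 0, 0],
    [-0.03, 0, 0, 0],
    [-0.03, 0, 0, 0],
    [-0.03, 0, 0, 0],
    [-0.03, 0, 0, 0]
  ]
}}

```text
time_s: 28.0
ee_pos: [0.6355, 0.0912, 0.0215]
tcp_rot: [0.032, -3.141, 0.0]
force: [-1.3, 0.1, 0.4]
gripper_width: 0.0181
grasp_force: 1.3
```

>>> {"op": "arm_command", "data": {
  "rows": [
    [-0.012, 0, 0, 0],
    [-0.01, 0, 0, 0],
    [-0.008, 0, 0, 0],
    [0, 0, 0, 0],
    [0, 0, 0, 0]
  ]
}}

```text
time_s: 28.62
ee_pos: [0.6426, 0.0913, 0.0216]
tcp_rot: [-0.032, 3.141, -0.0]
force: [-0.8, 1.0, -1.1]
gripper_width: 0.0181
grasp_force: 0.8
```

>>> {"op": "arm_command", "data": {
  "rows": [
    [-0.006, 0, 0, 0],
    [-0.006, 0, 0, 0],
    [0, 0, 0, 0],
    [0, 0, 0, 0],
    [0, 0, 0, 0]
  ]
}}

```text
time_s: 29.25
ee_pos: [0.6455, 0.0914, 0.0215]
tcp_rot: [-0.032, 3.141, -0.0]
force: [-1.3, 0.1, 0.6]
gripper_width: 0.0179
grasp_force: 0.9
```

>>> {"op": "arm_command", "data": {
  "rows": [
    [-0.006, 0, 0, 0],
    [-0.006, 0, 0, 0],
    [0, 0, 0, 0],
    [0, 0, 0, 0],
    [0, 0, 0, 0]
  ]
}}

```text
time_s: 29.88
ee_pos: [0.6486, 0.0915, 0.0216]
tcp_rot: [-0.032, 3.141, -0.0]
force: [-0.7, -0.0, -0.7]
gripper_width: 0.0182
grasp_force: 0.9
```

>>> {"op": "arm_command", "data": {
  "rows": [
    [-0.006, 0, 0, 0],
    [-0.004, 0, 0, 0],
    [0, 0, 0, 0],
    [0, 0, 0, 0],
    [0, 0, 0, 0]
  ]
}}

```text
time_s: 30.5
ee_pos: [0.6502, 0.0915, 0.0213]
tcp_rot: [0.032, -3.139, 0.0]
force: [-10.2, -0.5, 2.9]
gripper_width: 0.0178
grasp_force: 4.9
```

Contact at x=.650. I back off, close, lift and move clear.

>>> {"op": "arm_command", "data": {
  "rows": [
    [0.012, 0, 0, 0],
    [0.014, 0, 0, 0],
    [0, 0, 0, 0],
    [0, 0, 0, 0],
    [0, 0, -0.1, 0]
  ],
  "claw": 0
}}

```text
time_s: 31.12
ee_pos: [0.6436, 0.0913, 0.0451]
tcp_rot: [0.032, -3.138, 0.0]
force: [0.7, -0.3, 0.5]
gripper_width: -0.0
grasp_force: 0.0
```

>>> {"op": "arm_command", "data": {
  "rows": [
    [0, 0, -0.2, 0],
    [0, 0, -0.2, 0],
    [0.1, 0.15, -0.1, 0],
    [0.1, 0.2, 0, 0],
    [0.1, 0.2, 0, 0]
  ]
}}

```text
time_s: 31.75
ee_pos: [0.566, 0.2285, 0.172]
tcp_rot: [-0.031, 3.141, 0.0]
force: [0.1, 0.5, -1.0]
gripper_width: -0.0001
grasp_force: 0.0
```

>>> {"op": "arm_command", "data": {
  "rows": [
    [0.1, 0.2, 0, 0],
    [0.1, 0.2, 0, 0],
    [0.1, 0.2, 0, 0],
    [0, 0, 0, 0],
    [0, 0, 0, 0]
  ]
}}

```text
time_s: 32.38
ee_pos: [0.4887, 0.3757, 0.1715]
tcp_rot: [-0.033, 3.141, -0.001]
force: [0.1, -0.7, -0.4]
gripper_width: -0.0003
grasp_force: 0.0
```

```bash
python3 -c "
from h import *
go()
I=get_image('top')[0]
for u in(281,324,367): print(ring('top',I,(u,190))[2:])
cv2.imwrite('pics/t6.png',I)"
```

```text
32.38 [0.4887 0.3757 0.1715] w -0.0003 F [ 0.1 -0.7 -0.4] yaw -178.79
(array([0.6926893 , 0.09221232]), 0.20011048018932343)
(array([ 0.70184863, -0.02103135]), 0.1714899241924286)
(array([ 0.71149784, -0.13294978]), 0.14305585622787476)
```

View pics/t6.png

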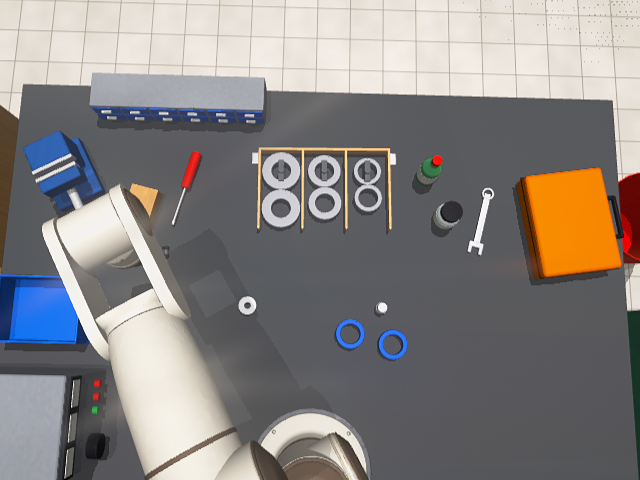

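All three rings rest against their patterns, at (281,208), (324,203) and (367,197). The spans of 200, 171 and 143 mm match touching pairs. The other things are where they were and the arm is clear.

```bash
python3 -c "
from rig import *
print(hand_in())"
```

```text
the job is handed in; nothing more can be done
None
```

I slid all three rings flat into their matching lanes until each rested against its pattern ring, and handed the job in at about 32 s; the hand-in gave no verdict.

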